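# Stand the fallen baby food jars back up in their tray

### The job

Two of the four baby food jars in the long wooden tray have fallen over. Stand both of them back upright in the tray, flat on their bases with the lids up, setting them down gently without dropping them. Leave the two standing jars, the funnel in the row, and the spoon, cup and feeding bottle beside the tray where they are.

Things in the scene. Friction and masses are not known exactly. Their poses are not given: they have to be found in the camera images.
- tray: shallow wooden tray, the lane the jars stand in, fixed to the shelf: 86 mm (its x) by 570 mm (its y) outside, 76 mm by 560 mm inside; floor 4 mm thick, rims 5 mm thick with their top 10 mm above the shelf; origin at the centre of its underside, on the shelf. Five things stand or lie in a row along it, about 108 mm apart, in any order: the four jars and the funnel
- jar_a: baby food jar, clear glass with a green lid, 50 mm diameter and 72 mm high over its lid (the lid, also 50 mm in diameter, takes the top 14 mm), about 110 g; origin on its axis at mid-height (36 mm from base and lid top), z along its axis towards the lid. It lies on its side along the tray, its lid towards the tray's +y end
- jar_b: baby food jar, clear glass with a green lid, 50 mm diameter and 72 mm high over its lid (the lid, also 50 mm in diameter, takes the top 14 mm), about 110 g; origin on its axis at mid-height (36 mm from base and lid top), z along its axis towards the lid. It lies on its side along the tray, its lid towards the tray's -y end
- jar_c: baby food jar, clear glass with a green lid, 50 mm diameter and 72 mm high over its lid (the lid, also 50 mm in diameter, takes the top 14 mm), about 110 g; origin on its axis at mid-height (36 mm from base and lid top), z along its axis towards the lid. It stands upright in the tray: leave it
- jar_d: baby food jar, clear glass with a green lid, 50 mm diameter and 72 mm high over its lid (the lid, also 50 mm in diameter, takes the top 14 mm), about 110 g; origin on its axis at mid-height (36 mm from base and lid top), z along its axis towards the lid. It stands upright in the tray: leave it
- funnel: small stainless steel funnel standing mouth down in the tray: 64 mm diameter at the bottom, narrowing to 18 mm at 40 mm and 12 mm at its top, 68 mm high; origin at the centre of its underside. Leave it
- spoon: pink plastic feeding spoon, 22 mm wide, 135 mm long (y from -70 to +65 mm), 7 mm high, lying on the shelf on the robot's side of the tray; origin on its underside. Leave it
- cup: small white cup, open at the top, 60 mm diameter and 52 mm high, standing just beyond the tray; origin at the centre of its underside. Leave it
- bottle: upright baby feeding bottle, clear plastic, 54 mm diameter to 122 mm height with a narrow orange teat on top, 148 mm high in all, standing just beyond the tray; origin at the centre of its underside. Leave it
Mind the look-alikes: they are no part of the job. Leave any pink or red look-alike of the jar_c alone. What is shaped like the jar_d but orange or red is not meant.

How it is judged:
By the outcome, as a careful person would: the job done as asked, in the order asked, and still so for the second after the job is handed in, with the robot touching nothing.
It also fails if it takes over 61 s, if anything falls off the work surface, if the arm or the gripper's body presses on something with over 40 N, if the wrist force passes 120 N, or if a joint passes its speed limit or range.

### The arm

A 6-joint arm with a two-finger parallel gripper is mounted at the origin on the work surface. World frame = base frame: x ahead of the robot, y to its left, z up, the work surface at z = 0. Lengths are in m, angles in rad, forces in N, time in s.
With the tool pointing down it reaches from about 0.35 to 0.975 m from the base axis. Payload 4.9 kg.
Tool frame: the origin (TCP) lies midway between the tips of the shut fingers; the grasp point (between the pads) lies 19 mm behind it (ctrl.hold_point_z is the distance from the TCP to the grasp point, in m); z points along the fingers, y is the line along which they close (so a half turn about z gives the same grasp; the last joint's range is limited). The gripper opens to 85 mm and grips with 20 to 120 N. Pads are 22 mm wide; open, the fingers measure 114 mm over their backs; the gripper's body (76 mm by 85 mm) begins 54 mm behind the grasp point. The pads swing forward as they close: fully open they stand 13 mm farther back than shut.
Start: joints at [-1.358, 0.053, 1.613, -0, 1.476, -0.119], TCP at [0.204, -0.591, 0.231] pointing down, gripper open.
Joint ranges: [-3.01, 3.01], [-1.01, 2.22], [0.06, 2.58], [-1.02, 4.17], [0.09, 2.62], [-3.14, 3.14]. Speed limits (rad/s): [2.57, 2.57, 3.14, 3.14, 3.14, 3.14].

### API

Orientations are given as a rotation vector (axis times angle).
In Python, from station import status, viewer, finish_job, ctrl gives the robot as it stands.
- The arm moves only by the shell command python3 -m jog 'ROWS' [FORCE]. ROWS is JSON, a list of rows, each a list of 7 numbers: the turn, a rotation vector about the tool's x, y, z each as a share of 5 degrees, from -1 to 1, then the shift along the tool's x, y, z each as a share of 30 mm, from -1 to 1, then the opening, from -1 (shut) to 1 (fully open). A call has 1 to 5 rows; each row shifts and turns the commanded pose from where the row before left it, along the tool's axes as they then stand; what a row does not reach is not made up. A row lasts 1/8 s, in which the tool goes at most 62.5 mm and 10.7 degrees, less where a joint would pass 70% of its speed; a pose out of reach is approached as far as the arm can. A call with a number of a shift or a turn outside -1 to 1 is refused whole. A call with a gripper value outside its range is refused whole. The fingers move at their own pace and stop on an object; FORCE is the grip in N (left out, the last holds). Time passes only in rows, so rows that do not move let the fingers close. It gives the time, the measured TCP pose, the force, the opening and the grip force at its end, in the units of the state.
- status.get_obs(): the state, without advancing time (a new reading comes with each control period).
- viewer.get_image(name): name is "side" or "top"; returns a dict with "img" (420x560x3 uint8, red, green, blue), "fovy" (degrees; the focal length in pixels is half the picture's height over the tangent of half this angle, whatever the lens; pixels are square), "cx", "cy" (the principal point, pixels), "rvec" (rotation vector, rad) and "tvec" (3), from world to camera coordinates, as OpenCV has them. Camera axes: x right, y down, z forward; pixel columns grow to the right and rows downward; lengths in m; the calibration is good to about 2 mm. A picture is of the moment at which its call begins. There is no depth.
- finish_job(): hands the job in; it is judged then, once.
The state is a dict: "t": time; "q": joint angles; "dq": joint speeds; "effort": joint torques, N m; "tool_pos": TCP position; "tool_rot": TCP orientation; "contact_force": force on the tool from outside, world axes, zero at the start; "wrist_torque": the same for the moment, N m; "opening": finger opening in m; "grip_force": force on a finger pad.
Only numpy, scipy, OpenCV 4.12 (cv2) and the standard library are available. Lean on these libraries where they do the work, as an engineer would, in place of code of your own. Each camera call takes 0.05 s, during which the arm holds its last target. There are 200 camera calls.

## Working session

There is one attempt and no reset: what is moved stays moved. The work goes in short steps, Python scripts to look and compute and a shell command to move; the robot and the scene stay as the last step left them, time stands still between calls to the robot, and variables do not carry over. Pictures are saved under pics/ and viewed, at most 10 in all, crops included, and the job is handed in when it is done.

```bash
mkdir -p pics; ls; python3 - <<'E'
from station import status, viewer, ctrl
import cv2,numpy as np,pickle
d={}
for n in("side","top"):
    r=viewer.get_image(n); d[n]=r
    cv2.imwrite(f"pics/{n}0.png",r["img"][:,:,::-1]); print(n,r["fovy"],r["cx"],r["cy"],r["rvec"],r["tvec"])
pickle.dump(d,open("v0.pkl","wb"))
o=status.get_obs();print(o, ctrl.hold_point_z)
E
```

```text
pics
side 51.054225893830484 274.2279827156997 215.9650043730748 [ 0.16131058 -2.77920282  1.38198732] [0.5813145  0.06630102 0.92009712]
top 50.18493997781885 275.1589162990587 214.6548670460267 [ 2.18681044 -2.14419386  0.15485825] [-0.00100432  0.55901064  0.79701561]
{'t': 0.1, 'q': array([-1.35804560e+00,  5.33028168e-02,  1.61415395e+00,  8.29565435e-06,
        1.47597086e+00, -1.18985229e-01]), 'dq': array([ 1.17102737e-03, -2.78283446e-03, -3.04763070e-03, -7.95406253e-05,
       -3.89332999e-04,  4.21793013e-04]), 'effort': array([ 1.86718440e-03, -3.94900990e+01, -3.71362710e+01,  6.78315200e-05,
        3.99298675e-03, -4.86267240e-06]), 'tool_pos': array([ 0.20344653, -0.59037477,  0.23018016]), 'tool_rot': array([-3.09666763e+00, -5.18399591e-01,  1.22055108e-04]), 'contact_force': array([ 1.26552856, -0.14276616,  0.60365557]), 'wrist_torque': array([-0.04875097, -0.02346774, -0.00560576]), 'grip_force': 0.0, 'opening': 0.08507668385408271} 0.0187
```

View pics/top0.png

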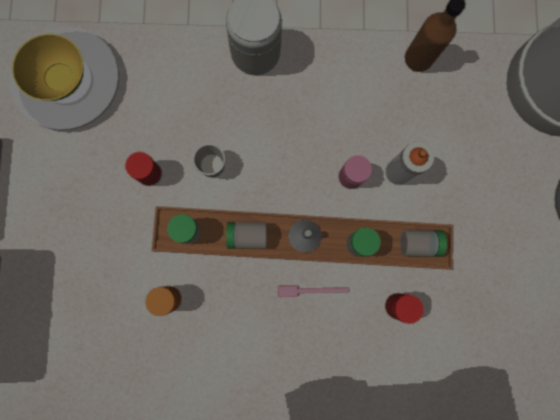

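View pics/side0.png

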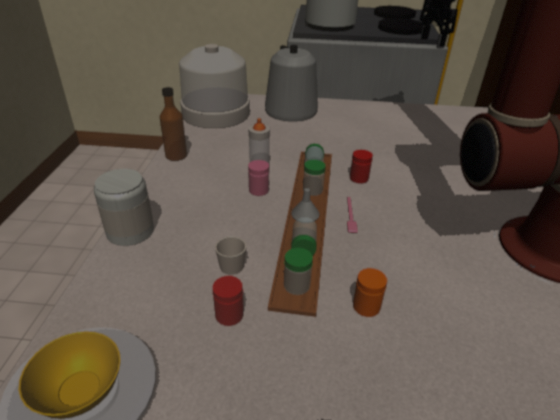

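Top view: the tray runs along row ~240, with a standing jar at (182,229), a lying jar at (247,236) with its lid to the left, the funnel at (305,237), a standing jar at (366,242) and a lying jar at (424,244) with its lid to the right. The red (145,168) and (405,308), orange (162,301) and pink (355,172) jars are look-alikes outside the tray. The targets are the two lying green-lidded jars. In the side view the lids are at about (298,260), (305,245), (315,170) and (315,150).

```bash
cat > h.py <<'E'
import numpy as np,cv2
def cam(r):
    f=r["img"].shape[0]/2/np.tan(np.radians(r["fovy"])/2)
    K=np.array([[f,0,r["cx"]],[0,f,r["cy"]],[0,0,1]]);R=cv2.Rodrigues(np.array(r["rvec"]))[0]
    return K,R,np.array(r["tvec"])
def ray(r,p):
    K,R,t=cam(r);d=R.T@np.linalg.solve(K,[p[0],p[1],1]);return -R.T@t,d/np.linalg.norm(d)
def onz(r,p,z):
    o,d=ray(r,p);return o+d*(z-o[2])/d[2]
def tri(r1,p1,r2,p2):
    a,d=ray(r1,p1);b,e=ray(r2,p2)
    s=np.linalg.lstsq(np.c_[d,-e],b-a,rcond=None)[0];P,Q=a+s[0]*d,b+s[1]*e
    return (P+Q)/2,np.linalg.norm(P-Q)
def proj(r,P):
    K,R,t=cam(r);c=K@(R@np.array(P)+t);return c[:2]/c[2]
def blobs(m,amin=25):
    n,l,s,c=cv2.connectedComponentsWithStats(m.astype(np.uint8))
    return [(s[i],c[i],l==i) for i in range(1,n) if s[i][4]>=amin]
def green(img):
    h=cv2.cvtColor(img,cv2.COLOR_RGB2HSV);return cv2.inRange(h,(50,90,40),(85,255,255))>0
E
python3 - <<'E'
import pickle;from h import *
np.set_printoptions(precision=4,suppress=True)
d=pickle.load(open("v0.pkl","rb"))
for n in d:
    print(n,"cam",(-cam(d[n])[1].T@cam(d[n])[2]))
    for s,c,_ in blobs(green(d[n]["img"])):print(s,c.round(1))
t=d["top"];h=cv2.cvtColor(t["img"],cv2.COLOR_RGB2HSV)
m=cv2.inRange(h,(3,100,40),(18,255,255));m=cv2.morphologyEx(m,cv2.MORPH_CLOSE,np.ones((5,5)))
b=max(blobs(m),key=lambda b:b[0][4]);pts=np.argwhere(b[2])[:,::-1].astype(np.float32)
q=cv2.boxPoints(cv2.minAreaRect(pts));print(b[0],q)
Q=np.array([onz(t,p,.01) for p in q]);print(Q,Q.mean(0),np.linalg.norm(Q-np.roll(Q,1,0),axis=1))
# non-brown, non-green pixels of jars inside tray
for x0,x1 in((215,280),(392,456)):
    sub=t["img"][212:268,x0:x1];g=~(m[212:268,x0:x1]>0)
A=np.vstack([cv2.resize(t["img"][205:275,210:290],None,fx=6,fy=6,interpolation=2),]);B=cv2.resize(t["img"][205:275,385:465],None,fx=6,fy=6,interpolation=2)
A=np.hstack([A,B]);A=cv2.resize(A,None,fx=.83,fy=.83);S=cv2.resize(d["side"]["img"][135:320,260:350],None,fx=1,fy=1)
cv2.imwrite("pics/crop1.png",np.clip(A[:,:,::-1]*1.6,0,255))
E
```

```text
side cam [0.513  0.7527 0.5993]
[305 160  20  14 244] [314.3 166.5]
[285 235  31  37 841] [300.4 253.4]
top cam [0.4555 0.0242 0.86  ]
[168 215  29  28 637] [181.7 228.2]
[227 223   7  25 166] [229.9 235. ]
[351 228  30  28 651] [365.5 241.5]
[436 231  11  25 192] [441.6 243.1]
[ 152  207  300   62 8095] [[151.8716 250.0545]
 [154.6031 206.3502]
 [453.6849 225.0428]
 [450.9534 268.7471]]
[[ 0.4901  0.2403  0.01  ]
 [ 0.5732  0.2395  0.01  ]
 [ 0.5491 -0.3336  0.01  ]
 [ 0.4656 -0.3257  0.01  ]] [ 0.5195 -0.0449  0.01  ] [0.5666 0.0831 0.5736 0.0838][ WARN:0@0.075] global loadsave.cpp:1063 imwrite_ Unsupported depth image for selected encoder is fallbacked to CV_8U.
```

View pics/crop1.png

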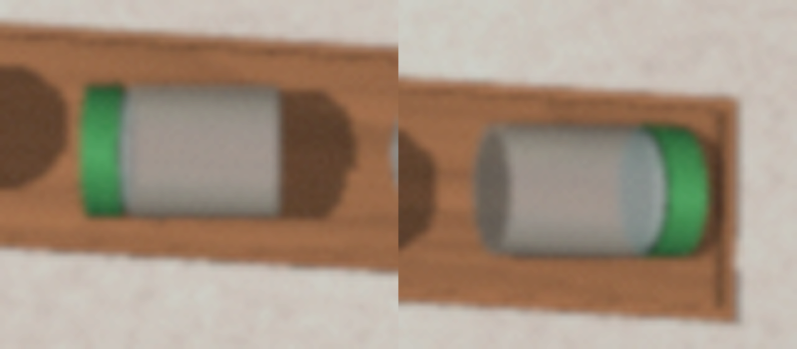

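```bash
python3 - <<'E'
import pickle;from h import *
np.set_printoptions(precision=4,suppress=True)
d=pickle.load(open("v0.pkl","rb"));t,s=d["top"],d["side"]
g=green(s["img"]);r=np.argwhere(g[233:240]);print("rows",[(k+233,np.where(g[k+233])[0].min(),np.where(g[k+233])[0].max()) for k in range(2,9)])
print("a lid/glass top edge tri",tri(t,(234.3,235.3),s,(304.5,235)))
print("c lid",tri(t,(181.7,228.2),s,(298,257.5)))
a1=onz(t,(226.5,235.2),.054);a2=onz(t,(266.4,235.4),.054);a2b=onz(t,(266.4,235.4),.029);print("a",a1,a2,a2b)
b1=onz(t,(447.6,243.2),.054);b2=onz(t,(407.4,243.2),.054);b3=onz(t,(400.4,243.2),.004);print("b",b1,b2,b3)
for n,p in(("a",(246,235.3)),("b",(424,243.2))):print(n,"axis",onz(t,p,.029))
print("c",onz(t,(181.7,228.2),.076),"d",onz(t,(365.5,241.5),.076),"funnel tip",onz(t,(307.5,233),.072))
u=np.array([.0242,.57]);u/=np.linalg.norm(u);o=np.array([.5195,-.0449]);
for k in(-2,-1,0,1,2):print(k,o+u*.108*k)
import scipy.spatial.transform as T
print(T.Rotation.from_rotvec([-3.0967,-.5184,0]).as_matrix())
S=cv2.resize(s["img"][135:315,265:345],None,fx=4,fy=3.3,interpolation=2);S=cv2.resize(s["img"][135:285,265:345],None,fx=4,fy=4,interpolation=2);cv2.imwrite("pics/crop2.png",np.clip(S[:,:,::-1]*1.5,0,255).astype(np.uint8))
E
```

```text
rows [(235, np.int64(300), np.int64(306)), (236, np.int64(297), np.int64(309)), (237, np.int64(296), np.int64(311)), (238, np.int64(294), np.int64(312)), (239, np.int64(294), np.int64(313)), (240, np.int64(293), np.int64(314)), (241, np.int64(293), np.int64(314))]
a lid/glass top edge tri (array([0.5173, 0.0835, 0.0487]), np.float64(0.0012766313308177847))
c lid (array([0.5258, 0.1746, 0.0711]), np.float64(0.0022444174893898198))
a [0.5175 0.0971 0.054 ] [0.5185 0.0254 0.054 ] [0.5205 0.0254 0.029 ]
b [ 0.511  -0.3029  0.054 ] [ 0.5095 -0.2297  0.054 ] [ 0.5126 -0.2319  0.004 ]
a axis [0.5199 0.0633 0.029 ]
b axis [ 0.5118 -0.2687  0.029 ]
c [0.5265 0.1737 0.076 ] d [ 0.5096 -0.1488  0.076 ] funnel tip [ 0.5228 -0.047   0.072 ]
-2 [ 0.5103 -0.2607]
-1 [ 0.5149 -0.1528]
0 [ 0.5195 -0.0449]
1 [0.5241 0.063 ]
2 [0.5287 0.1709]
[[ 0.9455  0.3257 -0.0003]
 [ 0.3257 -0.9455  0.0018]
 [ 0.0003 -0.0018 -1.    ]]
```

View pics/crop2.png

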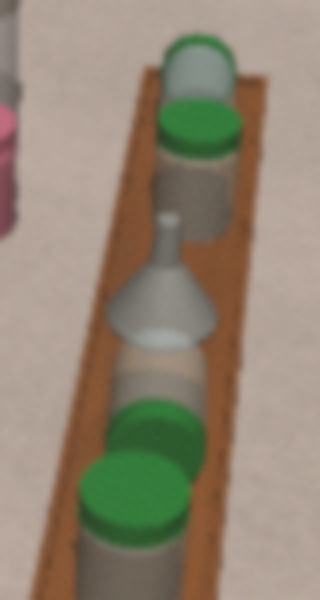

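The crops show the two lying green-lidded jars. Jar_a is at about (0.520, 0.061) with its lid to +y, and jar_b at about (0.512, -0.267) with its lid to -y. Triangulated tops are 49 mm for the lying jar and 71 mm for the standing one, which fits the stated sizes to within about 5 mm.

```bash
cat > tgt.py <<'E'
# usage: tgt.py x y z phi_deg : pad-centre target; prints turn (units of 5deg) and shift (units of 30mm) in present tool axes
import sys,numpy as np
from scipy.spatial.transform import Rotation as T
from station import status
np.set_printoptions(precision=2,suppress=True)
B=.023
o=status.get_obs();R=T.from_rotvec(o["tool_rot"]);p=np.array(o["tool_pos"])
c,s=np.cos(np.radians(-2.43)),np.sin(np.radians(-2.43))
R0=T.from_matrix(np.array([[-s,c,0],[c,s,0],[0,0,-1]]).T)
pad=p-B*R.as_matrix()[:,2]
print("t",o["t"],"q",o["q"],"pad",(pad*1e3).round(1),"rel-tray turn deg",np.degrees((R0.inv()*R).as_rotvec()),"F",np.array(o["contact_force"]),"op",round(o["opening"]*1e3,1),"grip",round(o["grip_force"],1))
if len(sys.argv)>4:
    x,y,z,phi=map(float,sys.argv[1:5]);Rt=R0*T.from_euler("y",phi,degrees=True)
    pt=np.array([x,y,z])+B*Rt.as_matrix()[:,2]
    print("turn",np.degrees((R.inv()*Rt).as_rotvec())/5,"tcp shift before turning",R.inv().apply(pt-p)/.03,"pad-shift in final axes",Rt.inv().apply(np.array([x,y,z])-pad)/.03)
E
python3 tgt.py .512 -.30 .20 0
```

```text
t 0.1 q [-1.36  0.05  1.61  0.    1.48 -0.12] pad [ 203.5 -590.4  253.2] rel-tray turn deg [ 0.08  0.07 68.56] F [ 1.27 -0.14  0.6 ] op 85.1 grip 0.0
turn [ -0.02  -0.01 -13.71] tcp shift before turning [12.88 -5.8   1.79] pad-shift in final axes [10.11  9.87  1.77]
```

```bash

python3 -m jog '[[0,0,0,1,-0.45,0,1],[0,0,0,1,-0.45,0,1],[0,0,0,1,-0.45,0,1],[0,0,0,1,-0.45,0,1],[0,0,0,1,-0.45,0,1]]' 40
python3 -m jog '[[0,0,0,1,-0.45,0,1],[0,0,0,1,-0.45,0,1],[0,0,0,1,-0.45,0,1],[0,0,0,1,-0.45,0,1],[0,0,0,1,-0.45,0,1]]'
python3 -m jog '[[0,0,0,1,-0.45,0,1],[0,0,0,1,-0.45,0,1],[0,0,0,1,-0.45,0,1],[0,0,-1,0,0,0,1],[0,0,-1,0,0,0,1]]'
python3 -m jog '[[0,0,-1,0,0,0,1],[0,0,-1,0,0,0,1],[0,0,-1,0,0,0,1],[0,0,-1,0,0,0,1],[0,0,-1,0,0,0,1]]'
python3 -m jog '[[0,0,-1,0,0,0,1],[0,0,-1,0,0,0,1],[0,0,-1,0,0,0,1],[0,0,-1,0,0,0,1],[0,0,-1,0,0,0,1]]'
python3 tgt.py .512 -.33 .14 45
```

```text
t: 0.72
tool_pos: [0.324, -0.4771, 0.2307]
tool_rot: [-3.098, -0.519, 0.0]
contact_force: [0.9, 0.1, -0.3]
opening: 0.0854
grip_force: 0.0
t: 1.35
tool_pos: [0.4437, -0.3645, 0.2307]
tool_rot: [-3.098, -0.519, 0.001]
contact_force: [-0.2, -0.8, -0.7]
opening: 0.0853
grip_force: 0.0
t: 1.98
tool_pos: [0.5152, -0.2972, 0.2305]
tool_rot: [-3.039, -0.793, 0.001]
contact_force: [0.4, -0.4, 0.2]
opening: 0.0851
grip_force: 0.0
t: 2.6
tool_pos: [0.5148, -0.2977, 0.2306]
tool_rot: [-2.796, -1.43, 0.001]
contact_force: [0.9, 1.3, -0.8]
opening: 0.0856
grip_force: 0.0
t: 3.22
tool_pos: [0.5148, -0.2977, 0.2305]
tool_rot: [-2.42, -2.001, 0.0]
contact_force: [-0.2, -0.9, -0.1]
opening: 0.0852
grip_force: 0.0
t 3.225 q [-0.65 -0.02  1.68 -0.    1.48 -0.46] pad [ 514.9 -297.7  253.5] rel-tray turn deg [0.06 0.04 8.39] F [-0.16 -0.91 -0.09] op 85.2 grip 0.0
turn [ 0.65  8.98 -1.6 ] tcp shift before turning [-0.54  0.03  3.56] pad-shift in final axes [-3.44 -0.05  1.91]
```

```bash

python3 -m jog '[[0,0,-1,0,0,0,1],[0,0,-0.68,0,0,0,1],[0,1,0,0,0,0,1],[0,1,0,0,0,0,1],[0,1,0,0,0,0,1]]'
python3 -m jog '[[0,1,0,0,0,0,1],[0,1,0,0,0,0,1],[0,1,0,0,0,0,1],[0,1,0,0,0,0,1],[0,1,0,0,0,0,1]]'
python3 -m jog '[[0,1,0,0,0,0,1],[0,0,0,0,0,0,1]]'
python3 tgt.py .512 -.2745 .033 45
```

```text
t: 3.85
tool_pos: [0.515, -0.2977, 0.231]
tool_rot: [-2.129, -2.035, -0.283]
contact_force: [-0.1, -0.6, 0.5]
opening: 0.0855
grip_force: 0.0
t: 4.47
tool_pos: [0.515, -0.2979, 0.2308]
tool_rot: [-1.861, -1.778, -0.68]
contact_force: [0.1, -0.6, -0.2]
opening: 0.0853
grip_force: 0.0
t: 4.72
tool_pos: [0.5145, -0.2982, 0.2291]
tool_rot: [-1.805, -1.721, -0.747]
contact_force: [-0.6, 0.3, -0.4]
opening: 0.0853
grip_force: 0.0
t 4.725 q [-0.88  0.3   1.47  0.54  1.95 -0.78] pad [ 513.8 -314.5  245.3] rel-tray turn deg [ 0.07 45.11  0.28] F [-0.62  0.35 -0.42] op 85.3 grip 0.0
turn [ 0.01 -0.02 -0.06] tcp shift before turning [-4.08 -0.1   5.94] pad-shift in final axes [-4.06 -0.12  5.94]
```

```bash

python3 -m jog '[[0,0,0,-1,-0.03,0,1],[0,0,0,-1,-0.03,0,1],[0,0,0,-1,-0.03,0,1],[0,0,0,-1,-0.03,0,1],[0,0,0,-0.06,0,1,1]]'
python3 -m jog '[[0,0,0,0,0,1,1],[0,0,0,0,0,1,1],[0,0,0,0,0,1,1],[0,0,0,0,0,0.6,1],[0,0,0,0,0,0.6,1]]'
python3 tgt.py .512 -.2745 .033 45
python3 - <<'E'
from station import viewer;import cv2,numpy as np
a=viewer.get_image("top")["img"];b=viewer.get_image("side")["img"]
A=np.hstack([cv2.resize(a[190:300,340:480],(400,314)),cv2.resize(b[90:200,260:400],(400,314))])
cv2.imwrite("pics/g1.png",A[:,:,::-1])
E
```

```text
t: 5.35
tool_pos: [0.5087, -0.3647, 0.1237]
tool_rot: [-1.809, -1.727, -0.747]
contact_force: [-0.5, 1.1, 0.7]
opening: 0.0855
grip_force: 0.0
t: 5.98
tool_pos: [0.5131, -0.2733, 0.0349]
tool_rot: [-1.806, -1.727, -0.747]
contact_force: [0.9, 0.5, 0.7]
opening: 0.0853
grip_force: 0.0
t 5.975 q [-0.86  0.49  1.59  0.51  1.67 -0.93] pad [ 512.3 -289.5   51.2] rel-tray turn deg [-0.11 44.92  0.11] F [0.9  0.47 0.7 ] op 85.3 grip 0.0
turn [ 0.03  0.02 -0.01] tcp shift before turning [-0.07 -0.04  0.78] pad-shift in final axes [-0.07 -0.03  0.78]
```

View pics/g1.png

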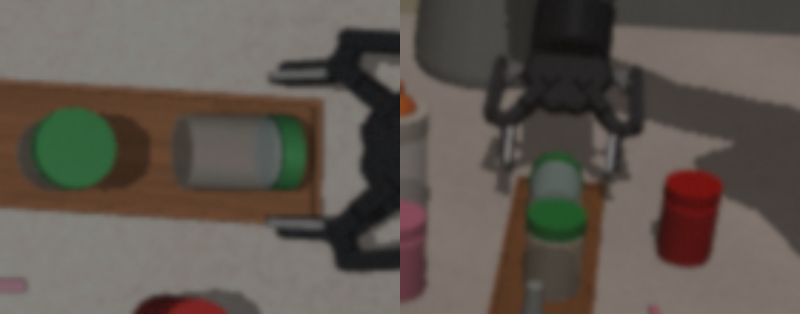

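The fingers straddle jar_b's lid end and are centred on its axis (crop row ~150). I'll advance and close.

```bash

python3 -m jog '[[0,0,0,-0.07,0,0.4,1],[0,0,0,0,0,0.38,1],[0,0,0,0,0,0,1],[0,0,0,0,0,0,-1],[0,0,0,0,0,0,-1]]' 35
python3 -m jog '[[0,0,0,0,0,0,-1],[0,0,0,0,0,0,-1],[0,0,0,0,0,0,-1]]'
python3 tgt.py .512 -.2745 .093 45
```

```text
t: 6.7
tool_pos: [0.5135, -0.259, 0.0172]
tool_rot: [-1.806, -1.726, -0.748]
contact_force: [-2.6, 0.7, 2.0]
opening: 0.0513
grip_force: 0.6
t: 7.08
tool_pos: [0.5136, -0.259, 0.0174]
tool_rot: [-1.805, -1.726, -0.748]
contact_force: [-1.2, -1.9, 3.6]
opening: 0.0491
grip_force: 36.2
t 7.075 q [-0.84  0.5   1.62  0.52  1.64 -0.93] pad [ 512.9 -275.3   33.7] rel-tray turn deg [-0.11 44.97  0.14] F [-1.2  -1.88  3.62] op 49.1 grip 36.2
turn [ 0.03  0.01 -0.02] tcp shift before turning [ 1.41 -0.03 -1.38] pad-shift in final axes [ 1.42 -0.03 -1.38]
```

```bash

python3 -m jog '[[0,0,0,0.4,0,-0.4,-1],[0,0,0,0.8,0,-0.8,-1],[0,0,0,0.8,0,-0.8,-1],[0,0,0,0.6,0,-0.6,-1],[0,-0.6,0,0,0,0,-1]]'
python3 -m jog '[[0,-1,0,0,0,0,-1],[0,-1,0,0,0,0,-1],[0,-1,0,0,0,0,-1],[0,-1,0,0,0,0,-1],[0,-1,0,0,0,0,-1]]'
python3 -m jog '[[0,-1,0,0,0,0,-1],[0,-1,0,0,0,0,-1],[0,-1,0,0,0,0,-1],[0,-1,0,0,0,0,-1],[0,-1,0,0,0,0,-1]]'
python3 -m jog '[[0,-1,0,0,0,0,-1],[0,-1,0,0,0,0,-1],[0,-1,0,0,0,0,-1],[0,-1,0,0,0,0,-1],[0,-1,0,0,0,0,-1]]'
python3 -m jog '[[0,-1,0,0,0,0,-1],[0,-1,0,0,0,0,-1],[0,-0.4,0,0,0,0,-1],[0,0,0,0,0,0,-1]]'
python3 tgt.py .512 -.27 .058 -45
python3 - <<'E'
from station import viewer;import cv2,numpy as np
a=viewer.get_image("top")["img"];b=viewer.get_image("side")["img"]
A=np.hstack([cv2.resize(a[170:310,300:480],(400,311)),cv2.resize(b[60:200,240:420],(400,311))])
cv2.imwrite("pics/g2.png",A[:,:,::-1])
E
```

```text
t: 7.7
tool_pos: [0.514, -0.2598, 0.1287]
tool_rot: [-1.844, -1.763, -0.705]
contact_force: [0.3, -0.5, -1.9]
opening: 0.0492
grip_force: 36.1
t: 8.32
tool_pos: [0.5126, -0.2579, 0.1258]
tool_rot: [-2.112, -2.019, -0.311]
contact_force: [0.6, 0.1, -1.5]
opening: 0.0493
grip_force: 36.2
t: 8.95
tool_pos: [0.5126, -0.2578, 0.1259]
tool_rot: [2.196, 2.102, -0.158]
contact_force: [0.1, 0.5, -1.0]
opening: 0.0491
grip_force: 36.2
t: 9.57
tool_pos: [0.5126, -0.2577, 0.1259]
tool_rot: [1.938, 1.856, -0.578]
contact_force: [-0.2, 0.3, -1.0]
opening: 0.0494
grip_force: 36.2
t: 10.07
tool_pos: [0.5123, -0.2573, 0.125]
tool_rot: [1.804, 1.73, -0.749]
contact_force: [0.3, -0.2, -0.9]
opening: 0.0494
grip_force: 36.2
t 10.075 q [-0.26  0.01  1.99 -0.87  1.13  0.17] pad [ 513.1 -241.1  141.3] rel-tray turn deg [  0.18 -44.92  -0.03] F [ 0.34 -0.24 -0.91] op 49.4 grip 36.2
turn [-0.03 -0.02  0.02] tcp shift before turning [1.28 0.02 2.65] pad-shift in final axes [1.28 0.01 2.64]
```

View pics/g2.png

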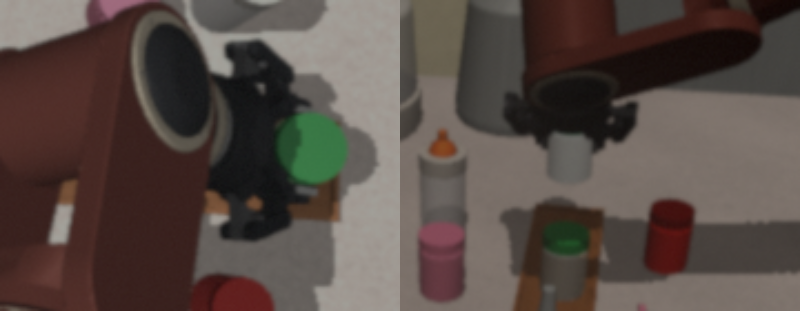

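Jar_b is held lid up (green disc at crop (312,148)) and clear of its neighbours. I'll lower it slowly.

```bash

python3 -m jog '[[0,0,0,-0.34,0,0.34,-1],[0,0,0,-0.34,0,0.34,-1],[0,0,0,0.6,0,0.6,-1],[0,0,0,0.6,0,0.6,-1],[0,0,0,0.5,0,0.5,-1]]'
python3 -m jog '[[0,0,0,0.26,0,0.26,-1],[0,0,0,0.05,0,0.05,-1],[0,0,0,0.05,0,0.05,-1],[0,0,0,0.0,0,0.0,-1]]'
python3 tgt.py .512 -.27 .050 -45
```

```text
t: 10.8
tool_pos: [0.5116, -0.2887, 0.0543]
tool_rot: [1.807, 1.724, -0.748]
contact_force: [0.3, 0.1, -1.1]
opening: 0.0496
grip_force: 36.2
t: 11.3
tool_pos: [0.5126, -0.2876, 0.0406]
tool_rot: [1.805, 1.724, -0.747]
contact_force: [-0.6, -0.2, -1.0]
opening: 0.049
grip_force: 36.2
t 11.3 q [-0.31  0.17  2.   -0.96  0.99  0.29] pad [ 513.3 -271.3   56.9] rel-tray turn deg [ -0.01 -45.03   0.18] F [-0.56 -0.24 -1.03] op 49.0 grip 36.2
turn [-0.01  0.01 -0.03] tcp shift before turning [ 0.19 -0.05  0.13] pad-shift in final axes [ 0.19 -0.05  0.13]
```

```bash

python3 -m jog '[[0,0,0,0.05,0,0.05,-1],[0,0,0,0.05,0,0.05,-1],[0,0,0,0,0,0,-1]]'
python3 -m jog '[[0,0,0,0.03,0,0.03,-1],[0,0,0,0.0,0,0.0,-1]]'
python3 -m jog '[[0,0,0,0.03,0,0.03,-1],[0,0,0,0.0,0,0.0,-1]]'
python3 tgt.py
```

```text
t: 11.68
tool_pos: [0.5121, -0.2874, 0.0355]
tool_rot: [1.805, 1.725, -0.748]
contact_force: [-0.2, 0.8, 0.4]
opening: 0.0493
grip_force: 36.1
t: 11.92
tool_pos: [0.5123, -0.2878, 0.0355]
tool_rot: [1.804, 1.723, -0.749]
contact_force: [-2.4, 0.9, 5.2]
opening: 0.0492
grip_force: 36.2
t: 12.18
tool_pos: [0.5124, -0.2881, 0.0349]
tool_rot: [1.804, 1.722, -0.75]
contact_force: [-3.2, 1.6, 8.2]
opening: 0.049
grip_force: 35.3
t 12.175 q [-0.31  0.18  1.99 -0.97  0.98  0.31] pad [ 513.2 -271.8   51.1] rel-tray turn deg [  0.07 -45.17   0.21] F [-3.16  1.58  8.19] op 49.0 grip 35.3
```

```bash

python3 -m jog '[[0,0,0,0,0,0,0.3],[0,0,0,0,0,0,0.6],[0,0,0,0,0,0,0.6],[0,0,0,0,0,0,1],[0,0,0,0,0,0,1]]'
python3 -m jog '[[0,0,0,0,0,-0.2,1],[0,0,0,0,0,-0.5,1],[0,0,0,0,0,-1,1],[0,0,0,0,0,-1,1],[0,0,0,0,0,-1,1]]'
python3 -m jog '[[0,0,0,0,0,-1,1],[0,0,0,0,0,-1,1],[0,0,0,0,0,-1,1],[0,0,0,0,0,-0.5,1]]'
python3 tgt.py .520 .067 .20 -30
python3 - <<'E'
from station import viewer;import cv2,numpy as np
a=viewer.get_image("top")["img"];b=viewer.get_image("side")["img"]
A=np.hstack([a,b[60:340,240:440].repeat(1,0)[:420] if 0 else cv2.resize(b[60:340,220:440],(240,420))])
cv2.imwrite("pics/g3.png",cv2.resize(A[:,:,::-1],None,fx=1,fy=1))
E
```

```text
t: 12.8
tool_pos: [0.512, -0.2874, 0.0329]
tool_rot: [1.805, 1.725, -0.748]
contact_force: [-0.9, 0.5, 0.5]
opening: 0.0857
grip_force: 0.0
t: 13.42
tool_pos: [0.5158, -0.2077, 0.113]
tool_rot: [1.805, 1.725, -0.746]
contact_force: [0.5, 0.5, 0.0]
opening: 0.0856
grip_force: 0.0
t: 13.92
tool_pos: [0.5197, -0.1334, 0.1879]
tool_rot: [1.804, 1.725, -0.744]
contact_force: [-0.9, -1.1, -0.6]
opening: 0.0853
grip_force: 0.0
t 13.925 q [-0.02 -0.06  1.94 -0.81  1.37  0.24] pad [ 520.4 -117.1  204.1] rel-tray turn deg [ -0.14 -44.99   0.12] F [-0.93 -1.05 -0.62] op 85.3 grip 0.0
turn [ 0.02  3.   -0.03] tcp shift before turning [ 4.63 -0.28 -4.26] pad-shift in final axes [ 5.38 -0.27 -2.95]
```

View pics/g3.png

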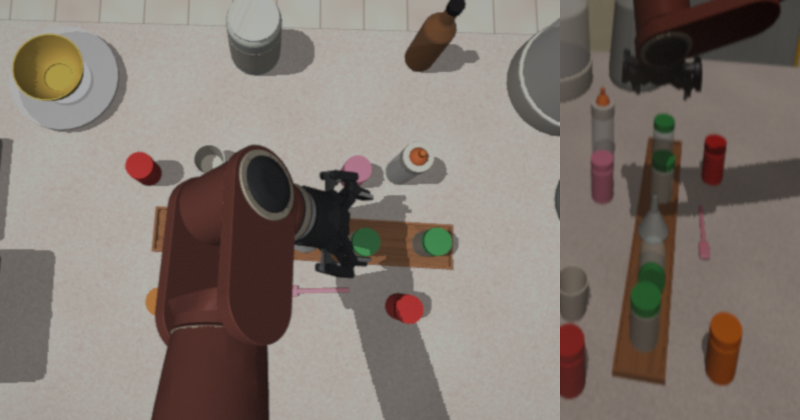

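Jar_b now stands upright at top (437,241), and the rest of the scene is unmoved. Next is jar_a.

```bash

python3 -m jog '[[0,0,0,0.75,0,-0.75,1],[0,0,0,0.75,0,-0.75,1],[0,0,0,0.75,0,-0.75,1],[0,0,0,0.75,0,-0.75,1],[0,0,0,0.75,0,-0.75,1]]'
python3 -m jog '[[0,0,0,0.75,0,-0.75,1],[0,0,0,0.75,0,-0.75,1],[0,0,0,0.75,0,-0.75,1],[0,1,0,0.5,0,-0.5,1],[0,1,0,0,0,0,1]]'
python3 -m jog '[[0,1,0,0,0,0,1],[0,0,0,0,0,0,1]]'
python3 tgt.py .525 .165 .204 -30
```

```text
t: 14.65
tool_pos: [0.5255, 0.0244, 0.1845]
tool_rot: [1.805, 1.726, -0.75]
contact_force: [-0.8, 0.4, 0.3]
opening: 0.0851
grip_force: 0.0
t: 15.28
tool_pos: [0.5312, 0.1416, 0.1842]
tool_rot: [1.919, 1.838, -0.605]
contact_force: [-0.8, -0.4, -0.3]
opening: 0.0853
grip_force: 0.0
t: 15.52
tool_pos: [0.5314, 0.1394, 0.1858]
tool_rot: [1.976, 1.885, -0.53]
contact_force: [0.1, 0.2, 0.2]
opening: 0.0854
grip_force: 0.0
t 15.525 q [ 0.36  0.07  1.73 -0.48  1.56  0.46] pad [532.  150.9 205.7] rel-tray turn deg [  0.05 -30.04   0.28] F [0.12 0.23 0.24] op 85.4 grip 0.0
turn [-0.02  0.01 -0.05] tcp shift before turning [ 0.43 -0.25 -0.18] pad-shift in final axes [ 0.43 -0.25 -0.18]
```

```bash

python3 -m jog '[[0,0,0,0.43,-0.27,0,1],[0,0,0,0,0,0.8,1],[0,0,0,0,0,1,1],[0,0,0,0,0,1,1],[0,0,0,0,0,1,1]]'
python3 -m jog '[[0,0,0,0,0,0.7,1],[0,0,0,0,0,0.5,1],[0,0,0,0,0,0,1]]'
python3 tgt.py .520 .067 .034 -30
python3 - <<'E'
from station import viewer;import cv2,numpy as np
a=viewer.get_image("top")["img"];b=viewer.get_image("side")["img"]
A=np.hstack([cv2.resize(a[170:300,140:340],(400,260)),cv2.resize(b[150:320,230:390],(400,260))])
cv2.imwrite("pics/g4.png",np.clip(A[:,:,::-1]*1.4,0,255).astype(np.uint8))
E
```

```text
t: 16.15
tool_pos: [0.5199, 0.0956, 0.0782]
tool_rot: [1.973, 1.889, -0.532]
contact_force: [-0.1, -0.2, -0.1]
opening: 0.0852
grip_force: 0.0
t: 16.52
tool_pos: [0.5196, 0.0771, 0.0482]
tool_rot: [1.975, 1.888, -0.532]
contact_force: [-0.3, 0.0, -0.6]
opening: 0.0854
grip_force: 0.0
t 16.525 q [ 0.26  0.16  1.89 -0.52  1.3   0.5 ] pad [520.2  88.6  68.1] rel-tray turn deg [  0.17 -30.04   0.14] F [-0.25  0.01 -0.62] op 85.4 grip 0.0
turn [-0.04  0.01 -0.02] tcp shift before turning [-0.05  0.03  1.34] pad-shift in final axes [-0.05  0.03  1.34]
```

View pics/g4.png

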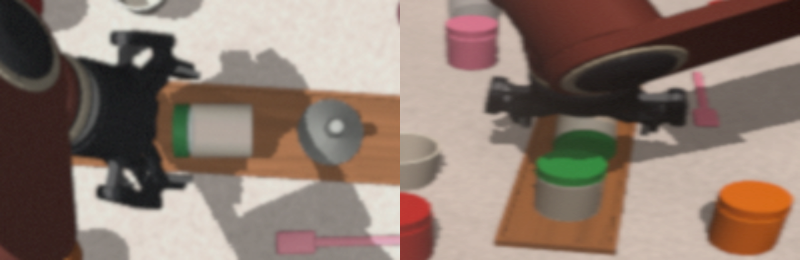

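The fingers straddle jar_a's lid end and are centred, and the gripper body is clear above jar_c. I'll continue down and grip.

```bash

python3 -m jog '[[0,0,0,-0.05,0.03,0.35,1],[0,0,0,0,0,0.35,1],[0,0,0,0,0,0.35,1],[0,0,0,0,0,0.28,1],[0,0,0,0,0,0,1]]'
python3 -m jog '[[0,0,0,0,0,0,-1],[0,0,0,0,0,0,-1],[0,0,0,0,0,0,-1],[0,0,0,0,0,0,-1],[0,0,0,0,0,0,-1]]' 35
python3 tgt.py .522 .067 .18 -30
```

```text
t: 17.25
tool_pos: [0.5195, 0.0555, 0.0145]
tool_rot: [1.975, 1.887, -0.532]
contact_force: [-0.0, 0.3, 0.2]
opening: 0.0856
grip_force: 0.0
t: 17.88
tool_pos: [0.5208, 0.0562, 0.0162]
tool_rot: [1.974, 1.887, -0.528]
contact_force: [-1.2, 1.6, 4.1]
opening: 0.0491
grip_force: 35.8
t 17.875 q [ 0.22  0.2   1.91 -0.54  1.23  0.5 ] pad [521.3  67.7  36.2] rel-tray turn deg [ -0.02 -30.     0.16] F [-1.15  1.6   4.12] op 49.1 grip 35.8
turn [-0.01 -0.   -0.03] tcp shift before turning [-2.42  0.03 -4.14] pad-shift in final axes [-2.42  0.02 -4.14]
```

```bash

python3 -m jog '[[0,0,0,-0.25,0,-0.43,-1],[0,0,0,-0.5,0,-0.87,-1],[0,0,0,-0.55,0,-0.95,-1],[0,0,0,-0.55,0,-0.95,-1],[0,0,0,-0.55,0,-0.95,-1]]'
python3 -m jog '[[0,1,0,0,0,0,-1],[0,1,0,0,0,0,-1],[0,1,0,0,0,0,-1],[0,1,0,0,0,0,-1],[0,1,0,0,0,0,-1]]'
python3 -m jog '[[0,1,0,0,0,0,-1],[0,1,0,0,0,0,-1],[0,1,0,0,0,0,-1],[0,1,0,0,0,0,-1],[0,1,0,0,0,0,-1]]'
python3 -m jog '[[0,1,0,0,0,0,-1],[0,1,0,0,0,0,-1],[0,1,0,0,0,0,-1],[0,1,0,0,0,0,-1],[0,1,0,0,0,0,-1]]'
python3 -m jog '[[0,1,0,0,0,0,-1],[0,1,0,0,0,0,-1],[0,1,0,0,0,0,-1],[0,0,0,0,0,0,-1]]'
python3 tgt.py .524 .097 .080 60
```

```text
t: 18.5
tool_pos: [0.5198, 0.0559, 0.1604]
tool_rot: [1.975, 1.888, -0.529]
contact_force: [0.3, -0.1, -1.6]
opening: 0.0494
grip_force: 35.9
t: 19.12
tool_pos: [0.5199, 0.0559, 0.1596]
tool_rot: [2.227, 2.13, -0.094]
contact_force: [-0.0, -0.5, -2.5]
opening: 0.0492
grip_force: 36.0
t: 19.75
tool_pos: [0.5199, 0.0557, 0.1595]
tool_rot: [-2.079, -1.988, -0.369]
contact_force: [-0.1, 0.8, -1.5]
opening: 0.0492
grip_force: 36.0
t: 20.38
tool_pos: [0.52, 0.0556, 0.1594]
tool_rot: [-1.804, -1.725, -0.75]
contact_force: [0.5, 0.8, -1.8]
opening: 0.0493
grip_force: 36.0
t: 20.88
tool_pos: [0.5195, 0.0555, 0.1579]
tool_rot: [-1.627, -1.551, -0.936]
contact_force: [0.2, -0.3, -1.0]
opening: 0.0494
grip_force: 36.1
t 20.875 q [-0.49  0.09  1.96  0.9   1.67 -0.63] pad [518.6  35.6 169.4] rel-tray turn deg [ 0.04 59.97  0.28] F [ 0.24 -0.35 -0.99] op 49.4 grip 36.1
turn [ 0.02  0.01 -0.05] tcp shift before turning [-1.55  0.09  3.27] pad-shift in final axes [-1.55  0.09  3.27]
```

```bash

python3 -m jog '[[0,0,0,0.34,0,0.6,-1],[0,0,0,0.34,0,0.6,-1],[0,0,0,0.34,0.09,0.56,-1],[0,0,0,-0.8,0,0.46,-1],[0,0,0,-0.8,0,0.46,-1]]'
python3 -m jog '[[0,0,0,-0.6,0,0.34,-1],[0,0,0,-0.5,0,0.3,-1],[0,0,0,-0.25,0,0.14,-1],[0,0,0,-0.1,0,0.06,-1],[0,0,0,0,0,0,-1]]'
python3 tgt.py .524 .097 .050 60
python3 - <<'E'
from station import viewer;import cv2,numpy as np
a=viewer.get_image("top")["img"];b=viewer.get_image("side")["img"]
A=np.hstack([cv2.resize(a[170:300,140:340],(400,260)),cv2.resize(b[150:320,230:390],(400,425))[:260]])
A=np.hstack([cv2.resize(a[170:300,140:340],(400,425)),cv2.resize(b[150:320,230:390],(400,425))])
cv2.imwrite("pics/g5.png",np.clip(A[:,:,::-1]*1.4,0,255).astype(np.uint8))
E
```

```text
t: 21.5
tool_pos: [0.5261, 0.1182, 0.1042]
tool_rot: [-1.624, -1.557, -0.938]
contact_force: [0.4, -0.1, -1.5]
opening: 0.0492
grip_force: 36.1
t: 22.12
tool_pos: [0.5261, 0.1167, 0.0542]
tool_rot: [-1.625, -1.554, -0.939]
contact_force: [-0.1, 0.3, -0.9]
opening: 0.0491
grip_force: 36.1
t 22.125 q [-0.38  0.26  1.99  0.96  1.48 -0.74] pad [525.2  96.8  65.7] rel-tray turn deg [-0.12 60.    0.12] F [-0.05  0.26 -0.87] op 49.1 grip 36.1
turn [ 0.03  0.   -0.01] tcp shift before turning [-0.45 -0.04  0.27] pad-shift in final axes [-0.45 -0.04  0.27]
```

View pics/g5.png

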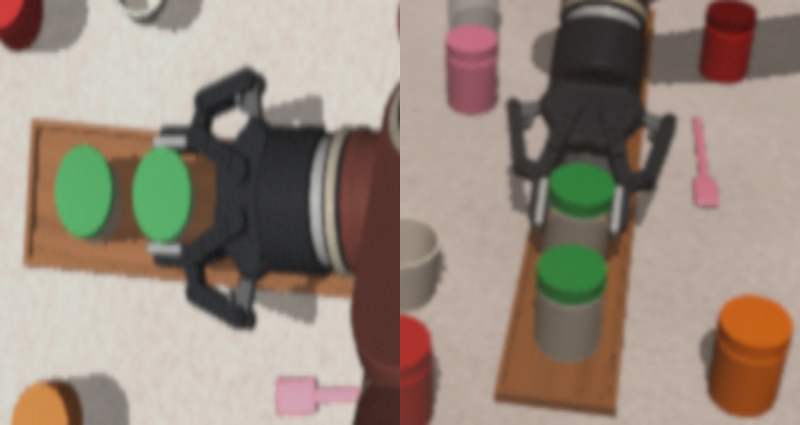

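Jar_a is held upright (lid at crop (162,195)) with free space to jar_c. I'll lower it in small steps.

```bash

python3 -m jog '[[0,0,0,-0.09,-0.03,0.05,-1],[0,0,0,-0.09,0,0.05,-1],[0,0,0,-0.09,0,0.05,-1],[0,0,0,0,0,0,-1]]'
python3 -m jog '[[0,0,0,-0.06,0,0.035,-1],[0,0,0,0,0,0,-1]]'
python3 -m jog '[[0,0,0,-0.04,0,0.023,-1],[0,0,0,0,0,0,-1]]'
python3 tgt.py
```

```text
t: 22.72
tool_pos: [0.5247, 0.1167, 0.0442]
tool_rot: [-1.625, -1.553, -0.938]
contact_force: [-0.0, 0.5, -1.4]
opening: 0.0495
grip_force: 36.1
t: 22.98
tool_pos: [0.5248, 0.1167, 0.0423]
tool_rot: [-1.625, -1.553, -0.938]
contact_force: [-0.4, 0.4, -1.8]
opening: 0.0492
grip_force: 36.1
t: 23.22
tool_pos: [0.5248, 0.1166, 0.041]
tool_rot: [-1.625, -1.553, -0.938]
contact_force: [-0.5, -0.6, -0.6]
opening: 0.0493
grip_force: 36.1
t 23.225 q [-0.38  0.28  1.99  0.97  1.47 -0.76] pad [523.9  96.7  52.5] rel-tray turn deg [-0.08 60.    0.15] F [-0.53 -0.64 -0.64] op 49.3 grip 36.1
```

```bash

python3 -m jog '[[0,0,0,-0.03,0,0.017,-1],[0,0,0,0,0,0,-1]]'
python3 -m jog '[[0,0,0,-0.03,0,0.017,-1],[0,0,0,0,0,0,-1]]'
python3 -m jog '[[0,0,0,-0.03,0,0.017,-1],[0,0,0,0,0,0,-1]]'
python3 tgt.py
```

```text
t: 23.48
tool_pos: [0.5248, 0.1166, 0.04]
tool_rot: [-1.625, -1.553, -0.938]
contact_force: [0.4, 1.1, -1.1]
opening: 0.0492
grip_force: 36.1
t: 23.72
tool_pos: [0.5248, 0.1166, 0.0389]
tool_rot: [-1.625, -1.553, -0.938]
contact_force: [0.7, -0.4, -1.7]
opening: 0.0497
grip_force: 36.1
t: 23.98
tool_pos: [0.5248, 0.1166, 0.0379]
tool_rot: [-1.625, -1.553, -0.938]
contact_force: [-0.2, -0.6, -1.7]
opening: 0.0495
grip_force: 36.1
t 23.975 q [-0.38  0.29  1.99  0.97  1.46 -0.76] pad [523.9  96.7  49.4] rel-tray turn deg [-0.07 60.    0.15] F [-0.18 -0.58 -1.75] op 49.5 grip 36.1
```

```bash

python3 -m jog '[[0,0,0,-0.03,0,0.017,-1],[0,0,0,0,0,0,-1]]' | grep -E 'tool_pos|contact'
python3 -m jog '[[0,0,0,-0.03,0,0.017,-1],[0,0,0,0,0,0,-1]]' | grep -E 'tool_pos|contact'
```

```text
tool_pos: [0.5248, 0.1166, 0.0369]
contact_force: [-0.9, 0.1, -2.3]
tool_pos: [0.5248, 0.1166, 0.0358]
contact_force: [0.2, 0.3, -1.7]
```

```bash

python3 -m jog '[[0,0,0,-0.03,0,0.017,-1],[0,0,0,0,0,0,-1]]' | grep -E 'tool_pos|contact'
python3 -m jog '[[0,0,0,-0.03,0,0.017,-1],[0,0,0,0,0,0,-1]]' | grep -E 'tool_pos|contact'
```

```text
tool_pos: [0.525, 0.1166, 0.035]
contact_force: [0.6, 1.0, -1.1]
tool_pos: [0.5251, 0.1167, 0.0348]
contact_force: [-1.8, -0.8, 5.4]
```

```bash

python3 -m jog '[[0,0,0,0,0,0,0.3],[0,0,0,0,0,0,0.6],[0,0,0,0,0,0,0.6],[0,0,0,0,0,0,1],[0,0,0,0,0,0,1]]'
python3 -m jog '[[0,0,0,0.1,0,-0.3,1],[0,0,0,0.2,0,-0.5,1],[0,0,0,0.5,0,-0.8,1],[0,0,0,0.7,0,-0.8,1],[0,0,0,0.7,0,-0.8,1]]'
python3 -m jog '[[0,0,0,0.9,0,-0.8,1],[0,0,0,0.9,0,-0.8,1],[0,0,0,0.9,0,-0.8,1],[0,0,0,0.9,0,-0.8,1],[0,0,0,0.9,0,-0.8,1]]'
python3 -m jog '[[0,0,0,0.9,0,-0.8,1],[0,0,0,0.9,0,-0.8,1],[0,0,0,0.9,0,-0.8,1],[0,0,0,0,0,0,1]]'
python3 - <<'E'
from station import viewer;import cv2,numpy as np
a=viewer.get_image("top")["img"];b=viewer.get_image("side")["img"]
A=np.hstack([a[:,100:500],b[:,160:560]])
cv2.imwrite("pics/g6.png",np.clip(A[:,:,::-1]*1.3,0,255).astype(np.uint8))
E
```

```text
t: 25.6
tool_pos: [0.5249, 0.1166, 0.0338]
tool_rot: [-1.625, -1.553, -0.938]
contact_force: [0.6, 0.2, 0.5]
opening: 0.0855
grip_force: 0.0
t: 26.22
tool_pos: [0.5228, 0.0654, 0.1409]
tool_rot: [-1.626, -1.554, -0.939]
contact_force: [0.8, 0.6, 0.5]
opening: 0.0852
grip_force: 0.0
t: 26.85
tool_pos: [0.5206, 0.0293, 0.3181]
tool_rot: [-1.626, -1.555, -0.939]
contact_force: [0.4, -0.1, -0.1]
opening: 0.0857
grip_force: 0.0
t: 27.35
tool_pos: [0.5202, 0.0072, 0.4262]
tool_rot: [-1.627, -1.56, -0.943]
contact_force: [-0.3, -0.1, -1.0]
opening: 0.0854
grip_force: 0.0
```

View pics/g6.png

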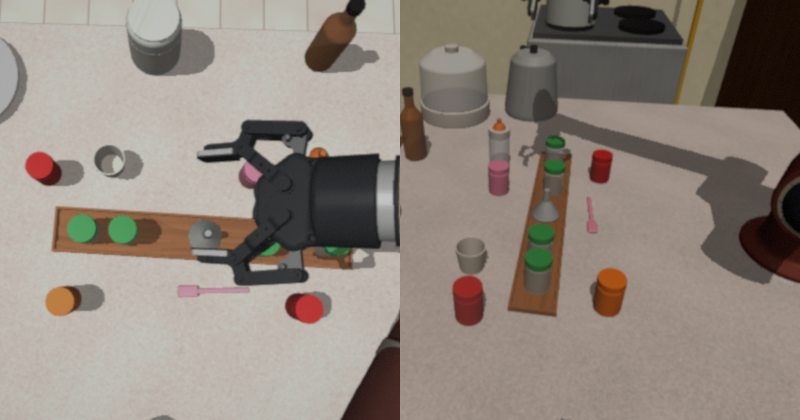

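All four jars stand upright: the side-view lids are at (555,145), (553,170), (541,237) and (538,262). The funnel, spoon, cup and bottle are where they were.

```bash
python3 -c "
from station import finish_job;print(finish_job())"
```

```text
the job is handed in; nothing more can be done
None
```

Both fallen jars (jar_a and jar_b) are standing upright in the tray with their lids up, each lowered until it touched the floor and then released. The final pictures show everything else where it was, and the job is handed in at about 27 s.

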